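# Lock the glaze mill's gear hatch

## Robot

A 6-joint arm with a two-finger parallel gripper is mounted at the origin on the work surface. World frame = base frame: x ahead of the robot, y to its left, z up, the work surface at z = 0. Lengths are in m, angles in rad, forces in N, time in s.
With the tool pointing down it reaches from about 0.275 to 1 m from the base axis. Payload 8.4 kg.
Tool frame: the origin (TCP) lies on the centre line of the jaws, within the pads' length; the fingertips stand 17 mm ahead of it and the grasp point (between the pads) lies 2 mm behind it (bot.tcp_to_tips is the y of the fingertips in the tool frame, in m); y points along the fingers, z is the direction in which the jaws open and shut, and the axes are right-handed (so a half turn about y gives the same grasp; the last joint's range is limited). The gripper opens to 85 mm and grips with 20 to 120 N. Pads are 22 mm wide; open, the fingers measure 114 mm over their backs; the gripper's body (76 mm by 85 mm) begins 54 mm behind the grasp point. The pads swing forward as they close: fully open they stand 13 mm farther back than shut.
Start: joints at [1.129, 0.353, 1.633, -0, 1.155, -0.002], TCP at [0.266, 0.566, 0.248] pointing down, gripper open.
Joint ranges: [-2.63, 2.63], [-0.92, 2.1], [0.06, 2.66], [-1.3, 4.44], [0, 2.69], [-3.02, 3.02]. Speed limits (rad/s): [2.22, 2.22, 2.79, 3.14, 3.14, 3.14].

## Interface

Orientations are given as a unit quaternion [x, y, z, w].
In Python, from workcell import bot, hand, kinematics, get_obs, vision, hand_in gives the robot as it stands. The module is installed in compiled form; this text tells all that it offers. Calls block until the motion is done:
- bot.reach(position, orientation): joint-space move of the TCP to a pose.
- bot.servo_line(position, ori=None, velocity=0.15): straight line of the TCP; ori=None keeps the orientation; velocity is the mean speed in m/s.
- bot.goto_joints(angles): joint-space move.
- hand.move_gripper(opening, strength=None): finger opening in m; strength is the grip in N (None keeps the last); returns when the fingers have stopped.
- bot.dwell(seconds).
- kinematics.solve_ik(position, orientation): joint angles nearest the present ones, or None.
- get_obs(): the state.
- vision.read_camera(name): name is "scene" or "top" or "wrist"; returns a dict with "frame" (420x560x3 uint8, red, green, blue), "intrinsics" (3x3 intrinsics, pixels), "view" (4x4, takes a point from world to camera coordinates). Camera axes: x right, y down, z forward; pixel columns grow to the right and rows downward; lengths in m; the calibration is good to about 2 mm. A picture is of the moment at which its call begins. There is no depth.
A pose or a line that the arm cannot do raises bot.IKError and nothing moves.
- hand_in(): hands the job in, once; it reports no verdict.
The state is a dict: "time_s": time; "joint_pos": joint angles; "joint_vel": joint speeds; "joint_efforts": joint torques, N m; "position": TCP position; "orientation": TCP orientation; "wrist_force": force on the tool from outside, world axes, zero at the start; "ft_torque": the same for the moment, N m; "gripper_width": finger opening in m.
Only numpy, scipy, OpenCV 4.12 (cv2) and the standard library are available. Lean on these libraries where they do the work, as an engineer would, in place of code of your own. Each camera call takes 0.05 s, during which the arm holds its last target.

## Task

On the jar mill, the aluminium hatch over the gears is held down by two black winged quarter-turn fasteners; one is already locked, the other was left open. Turn the open one clockwise until it drops into its locked detent, then let go; leave the other one locked.

Things in the scene. Friction and masses are not known exactly. Their poses are not given: they have to be found in the camera images.
- open_grip (a point): Grip point of the open fastener, on its axis: a black upright wing 46 long, 14 thick, 34 mm high, its top 11 mm above this point, on a steel seat 42 mm across. x runs along the wing, y across its thickness, z up; turns with it. When open it is 33 mm above the flat hatch, itself 104 mm above the table; the seat's two lugs rise 10 mm above the hatch. Nothing taller than the wing is within 75 mm.
- open_turn (a joint): Turn of the open fastener, rad: starts at 0 to 0.45 (wing lying across its two lugs), grows clockwise seen from above, stops at 1.571 (wing in line with the slot between the lugs, pointing at the other fastener). Light friction, under 0.1 N m, holds it where it is left. Past about 1.3 it is free to fall into the slot; a tight grip may hold it up until released.
- open_drop (a joint): How far the open fastener's wing has sunk, m: 0 while it rides on its lugs, 0.006 when it has dropped home between them. A spring of 8 N pulls it down; once down, the lugs keep it from turning back.
- shut_turn (a joint): Turn of the other, like fastener, rad: starts locked at 1.571, its wing 6 mm lower and in line with its slot. The two sit 160 mm apart on the hatch of the mill's white housing (280 by 260 mm), a low wire lifting handle (top 22 mm above the hatch) half-way between; either may be the open one. The porcelain jar on the rollers beside them tops at 180 mm above the table.

How it is judged:
By the outcome, as a careful person would: the job done as asked, in the order asked, and still so for the second after the job is handed in, with the robot touching nothing.
It also fails if it takes over 32 s, if anything falls off the work surface, if the arm or the gripper's body presses on something with over 40 N, if the wrist force passes 120 N, or if a joint passes its speed limit or range.

## Working session

There is one attempt and no reset: what is moved stays moved. The work goes in short steps, each a Python script; the robot and the scene stay as the last script left them, time stands still between calls to the robot, and variables do not carry over. Pictures are saved under pics/ and viewed, and the job is handed in when it is done.

```bash
mkdir -p pics; python3 - <<'E'
from workcell import *
import cv2, numpy as np
np.set_printoptions(precision=4,suppress=True)
for n in ["scene","top","wrist"]:
    d=vision.read_camera(n); cv2.imwrite(f"pics/{n}0.png",d["frame"][...,::-1]); print(n,d["intrinsics"],d["view"])
print(get_obs())
E
```

```text
scene [[498.4501   0.     270.5215]
 [  0.     498.4501 203.0883]
 [  0.       0.       1.    ]] [[ 0.4903  0.8714 -0.017  -0.26  ]
 [ 0.497  -0.2956 -0.8159 -0.1533]
 [-0.716   0.3915 -0.578   1.233 ]
 [ 0.      0.      0.      1.    ]]
top [[432.0986   0.     282.1344]
 [  0.     432.0986 210.4332]
 [  0.       0.       1.    ]] [[-0.0708 -0.9975  0.0033  0.0158]
 [-0.9697  0.068  -0.2344  0.6124]
 [ 0.2336 -0.0198 -0.9721  0.6868]
 [ 0.      0.      0.      1.    ]]
wrist [[331.0265   0.     280.9679]
 [  0.     331.0265 205.4681]
 [  0.       0.       1.    ]] [[ 0.4252  0.9051 -0.0014 -0.6253]
 [ 0.8613 -0.4041  0.3081 -0.0412]
 [ 0.2783 -0.1322 -0.9514  0.3809]
 [ 0.      0.      0.      1.    ]]
{'time_s': 0.15, 'joint_pos': array([ 1.1286,  0.3535,  1.6339, -0.    ,  1.1552, -0.0024]), 'joint_vel': array([-0.0001, -0.002 , -0.0035, -0.0024, -0.0006,  0.0014]), 'joint_efforts': array([ -0.001 , -60.5645, -34.2336,  -0.0002,   0.0063,   0.    ]), 'position': array([0.266 , 0.5652, 0.2477]), 'orientation': array([ 0.6905, -0.1543,  0.1542, -0.6897]), 'wrist_force': array([ 0.4407, -0.0726, -0.5053]), 'ft_torque': array([-0.0135, -0.0071, -0.0178]), 'gripper_width': 0.08527949764988903}
```

View pics/scene0.png

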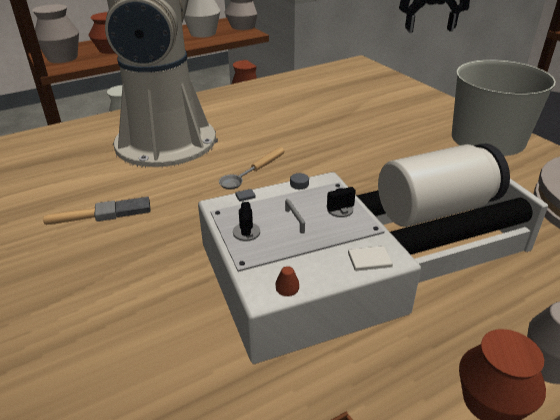

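View pics/top0.png

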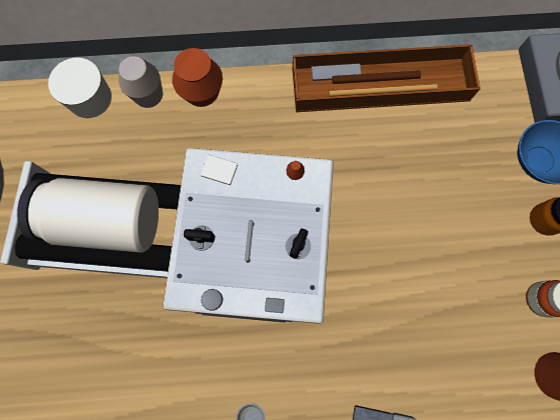

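View pics/wrist0.png

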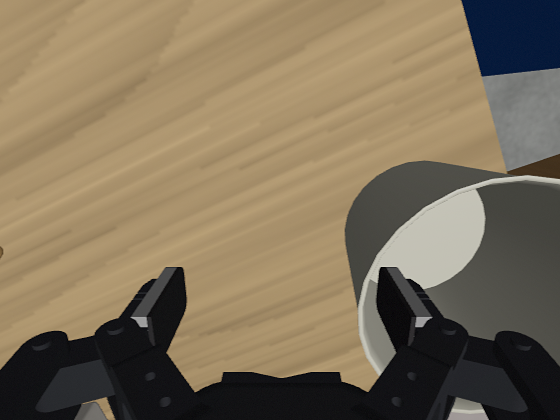

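The top view shows the left wing (about 199,237) in line with the other fastener, so it is locked. The right wing (about 298,243) lies across, so it is the open one. I'll zoom in for a precise measurement.

```bash
cat > h.py <<'E'
import numpy as np, cv2
from workcell import *
np.set_printoptions(precision=4,suppress=True)
def ray(d,u,v,z):
    V=d["view"];R=V[:3,:3];c=-R.T@V[:3,3]
    r=R.T@np.linalg.inv(d["intrinsics"])@[u,v,1]
    return c+r*(z-c[2])/r[2]
def proj(d,p):
    q=d["view"][:3,:3]@np.asarray(p)+d["view"][:3,3]; q=d["intrinsics"]@q; return q[:2]/q[2]
E
python3 - <<'E'
from h import *
d=vision.read_camera("top")
f=d["frame"][200:280,170:330,::-1]
cv2.imwrite("pics/topz.png",cv2.resize(f,None,fx=5,fy=5,interpolation=cv2.INTER_CUBIC))
d=vision.read_camera("scene")
f=d["frame"][170:260,210:370,::-1]
cv2.imwrite("pics/scenez.png",cv2.resize(f,None,fx=5,fy=5,interpolation=cv2.INTER_CUBIC))
E
```

```text
(no output)
```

View pics/topz.png

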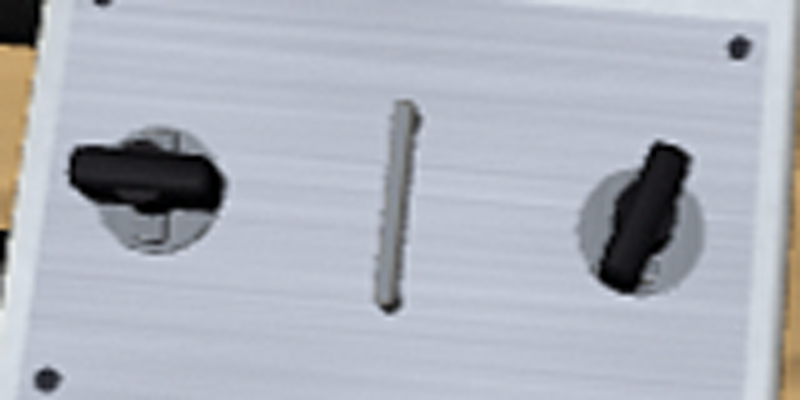

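View pics/scenez.png

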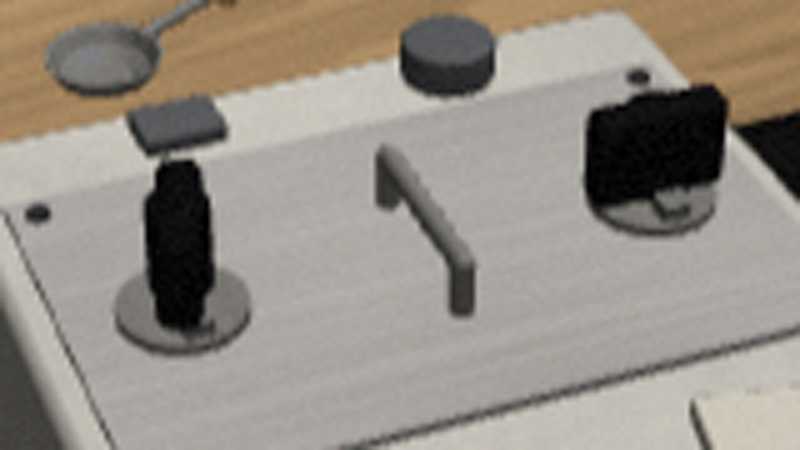

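```bash
cat > fit.py <<'E'
from h import *
from scipy.optimize import minimize
def mask(d,rect,thr=60):
    u0,v0,u1,v1=rect
    m=np.zeros(d["frame"].shape[:2],np.uint8)
    m[v0:v1,u0:u1]=(d["frame"][v0:v1,u0:u1].max(2)<thr)
    n,l,s,_=cv2.connectedComponentsWithStats(m)
    return (l==1+np.argmax(s[1:,4])).astype(np.uint8)
def fit(d,rect,x0,ztop,thr=60):
    m=mask(d,rect,thr); S=8
    u0,v0,u1,v1=rect
    M=cv2.resize(m[v0:v1,u0:u1].astype(np.float32),None,fx=S,fy=S,interpolation=cv2.INTER_LINEAR)>.5
    def cost(p):
        x,y,t=p[0],p[1],p[2]
        c,s=np.cos(t),np.sin(t); P=[]
        for a in(-.023,.023):
            for b in(-.007,.007):
                for z in(ztop-.034,ztop): P.append(proj(d,[x+a*c-b*s,y+a*s+b*c,z]))
        P=((np.array(P)-[u0,v0]+.5)*S-.5)
        h=cv2.convexHull(P.astype(np.float32))
        im=np.zeros(M.shape,np.uint8); cv2.fillConvexPoly(im,np.round(h*16).astype(int),1,shift=4)
        return 1-(M&(im>0)).sum()/(M|(im>0)).sum()
    best=None
    for dt in np.arange(-.4,.41,.2):
        r=minimize(cost,np.array(x0)+[0,0,dt],method="Nelder-Mead",options=dict(initial_simplex=np.array(x0)+[0,0,dt]+np.array([[0,0,0],[.006,0,0],[0,.006,0],[0,0,.15]]),xatol=1e-5,fatol=1e-5))
        if best is None or r.fun<best.fun: best=r
    return best.x,best.fun
E
python3 - <<'E'
from fit import *
d=vision.read_camera("top")
L=ray(d,170+160/5-.4,200+190/5-.4,.107); R=ray(d,170+642/5-.4,200+232/5-.4,.107)
print("seats",L,R,np.linalg.norm(L-R))
t=np.arctan2(*(L-R)[[1,0]]); print("line dir",t)
a=fit(d,(280,220,320,265),[R[0],R[1],t-1.571-.28+np.pi],.148); print("top",a, "turn",t-a[0][2])
print("shut",fit(d,(180,220,218,255),[L[0],L[1],t],.142))
s=vision.read_camera("scene")
R2=ray(s,210+183/5-.4,170+310/5-.4,.107);L2=ray(s,210+651/5-.4,170+195/5-.4,.107)
t2=np.arctan2(*(L2-R2)[[1,0]]);print("scene seats",L2,R2,np.linalg.norm(L2-R2),t2)
print(fit(s,(232,195,258,240),a[0],.148))
print(fit(s,(322,182,360,216),[L2[0],L2[1],t2],.142))
E
```

```text
seats [0.567  0.1092 0.107 ] [ 0.5419 -0.0484  0.107 ] 0.1596014932526707
line dir 1.4127433097977793
top (array([ 0.5424, -0.0482,  2.6673]), np.float64(0.1848665986295378)) turn -1.2545590560895894
shut (array([0.5675, 0.1089, 1.3871]), np.float64(0.17961165048543692))
scene seats [0.5675 0.11   0.107 ] [ 0.5434 -0.048   0.107 ] 0.15987501642475221 1.4193935288936574
(array([ 0.5414, -0.0468,  2.6012]), np.float64(0.16026111192606718))
(array([0.5663, 0.1109, 1.6384]), np.float64(0.1623439937597504))
```

```bash
cat >> h.py <<'E'
from scipy.spatial.transform import Rotation as Ro
def ori(phi):
    y=np.array([0,0,-1.]);z=np.array([np.cos(phi),np.sin(phi),0]);x=np.cross(y,z)
    return Ro.from_matrix(np.c_[x,y,z]).as_quat()
AX=np.array([.5425,-.048])
E
python3 - <<'E'
from h import *
for k in (0,np.pi):
  for w in (2.65,1.415): print(k,w,kinematics.solve_ik([*AX,.139],ori(w-np.pi/2+k)),kinematics.solve_ik([*AX,.28],ori(w-np.pi/2+k)))
o=get_obs(); print(o["time_s"])
E
```

```text
0 2.65 [-0.091   0.3624  1.9005 -0.      0.8786 -1.1702] [-0.091   0.1976  1.7708 -0.      1.1732 -1.1702]
0 1.415 [-0.091   0.3624  1.9005 -0.      0.8786  0.0648] [-0.091   0.1976  1.7708 -0.      1.1732  0.0648]
3.141592653589793 2.65 [-0.091   0.3624  1.9005 -0.      0.8786  1.9714] [-0.091   0.1976  1.7708 -0.      1.1732  1.9714]
3.141592653589793 1.415 None None
0.35
```

```bash
python3 - <<'E'
from h import *
q=ori(2.65-np.pi/2)
bot.servo_line([.30,.52,.30],velocity=.25)
bot.reach([*AX,.25],q)
hand.move_gripper(.05,20)
d=vision.read_camera("wrist"); o=get_obs(); print(o["time_s"],o["position"],o["gripper_width"])
im=d["frame"][...,::-1].copy()
for a in(-.023,.023):
  p=proj(d,[AX[0]+a*np.cos(2.65),AX[1]+a*np.sin(2.65),.148]); print(p); cv2.drawMarker(im,tuple(int(round(i)) for i in p),(0,0,255),0,10)
cv2.imwrite("pics/wrist1.png",im)
E
```

```text
3.5167 [ 0.5425 -0.0479  0.25  ] 0.05023459166357888
[279.3235 240.4443]
[279.2786 180.8008]
```

View pics/wrist1.png

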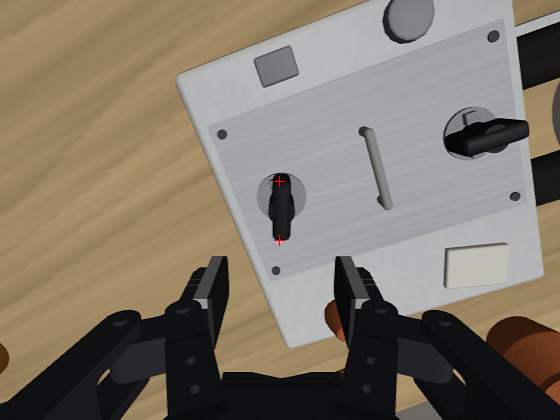

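The open wing runs from about (281,175) to (281,240), and the predicted tips fall on it within about 2 px. It also sits squarely between the jaws. Next I'll descend and grip.

```bash
python3 - <<'E'
from h import *
bot.servo_line([*AX,.139],velocity=.08)
o=get_obs(); print(o["time_s"],o["position"],o["wrist_force"])
hand.move_gripper(0.0,25)
o=get_obs(); print(o["time_s"],o["position"],o["wrist_force"],o["ft_torque"],o["gripper_width"])
w0=2.65
for w in np.linspace(2.65,1.415,6)[1:]:
    bot.reach([*AX,.139],ori(w-np.pi/2))
    o=get_obs(); print(round(o["time_s"],2),round(w,3),o["joint_pos"][5],o["wrist_force"],o["ft_torque"],o["gripper_width"])
    if np.linalg.norm(o["wrist_force"])>40 or abs(o["ft_torque"][2])>2: print("stop");break
d=vision.read_camera("wrist");cv2.imwrite("pics/wrist2.png",d["frame"][...,::-1])
d=vision.read_camera("scene");cv2.imwrite("pics/scene2.png",d["frame"][...,::-1])
E
```

```text
5.05 [ 0.5429 -0.048   0.1395] [-0.2318  0.34   -0.2358]
5.4583 [ 0.5427 -0.0479  0.1393] [-0.6203  0.8521  3.8435] [ 0.2499  0.1172 -0.0726] 0.013425785731346972
5.81 2.403 -0.9270884531539384 [0.7576 2.5709 5.2976] [ 0.347   0.0535 -0.1471] 0.013734751014208402
6.16 2.156 -0.6826730024650934 [-0.3044  2.7938  3.7174] [ 0.509  -0.1368 -0.0812] 0.013642442261165654
6.51 1.909 -0.4369886943477257 [ 4.0162  2.9541 -4.8812] [ 0.6483 -0.6535 -0.0338] 0.013939008627787691
6.86 1.662 -0.18989669783233504 [ 6.4297  5.2336 -8.5099] [ 0.6073 -1.0012  0.0094] 0.013545030772677024
7.21 1.415 0.057092899518647704 [ 5.8046  3.2471 -8.101 ] [ 0.6902 -0.9982 -0.0415] 0.013465829468888904
```

View pics/wrist2.png

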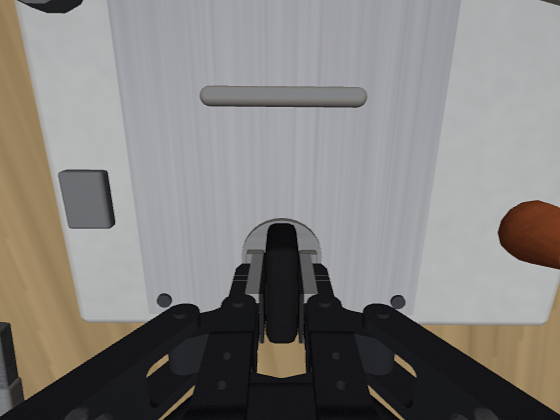

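The wing is in line with the slot, pointing up the image at the handle. The 8 N downward load shows the grip is holding it up against the spring. I'll release it and check.

```bash
python3 - <<'E'
from fit import *
hand.move_gripper(.05,20)
bot.dwell(.3)
o=get_obs(); print(o["time_s"],o["position"],o["wrist_force"])
bot.servo_line([*AX,.27],velocity=.12)
d=vision.read_camera("wrist");cv2.imwrite("pics/wrist3.png",d["frame"][...,::-1])
bot.reach([.40,-.35,.30],ori(1.415-np.pi/2))
s=vision.read_camera("scene");cv2.imwrite("pics/scene3.png",cv2.resize(s["frame"][170:260,210:370,::-1],None,fx=5,fy=5,interpolation=cv2.INTER_CUBIC))
d=vision.read_camera("top");cv2.imwrite("pics/top3.png",cv2.resize(d["frame"][200:280,170:330,::-1],None,fx=5,fy=5,interpolation=cv2.INTER_CUBIC))
for z in(.142,.148):
  print(z,"top",fit(d,(278,220,322,260),[*AX,1.415],z),"scene",fit(s,(225,195,270,240),[*AX,1.415],z))
print("shut",fit(d,(180,220,218,255),[.567,.109,1.415],.142),fit(s,(322,182,360,216),[.567,.109,1.415],.142))
print(get_obs()["time_s"])
E
```

```text
8.05 [ 0.5425 -0.048   0.139 ] [ 0.079   0.4106 -0.3835]
0.142 top (array([ 0.5423, -0.048 ,  1.4313]), np.float64(0.15943069516006414)) scene (array([ 0.5411, -0.0469,  1.661 ]), np.float64(0.16379199657607535))
0.148 top (array([ 0.5416, -0.0465,  1.448 ]), np.float64(0.16911611640784374)) scene (array([ 0.5482, -0.05  ,  1.694 ]), np.float64(0.1824828221887046))
shut (array([0.5672, 0.1087, 1.3873]), np.float64(0.17977261961155855)) (array([0.5663, 0.111 , 1.6378]), np.float64(0.15644690710275333))
10.7083
```

View pics/scene3.png

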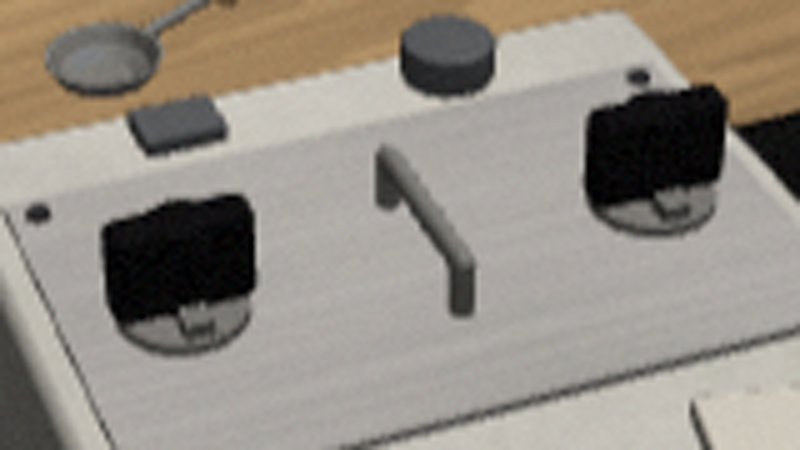

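View pics/top3.png

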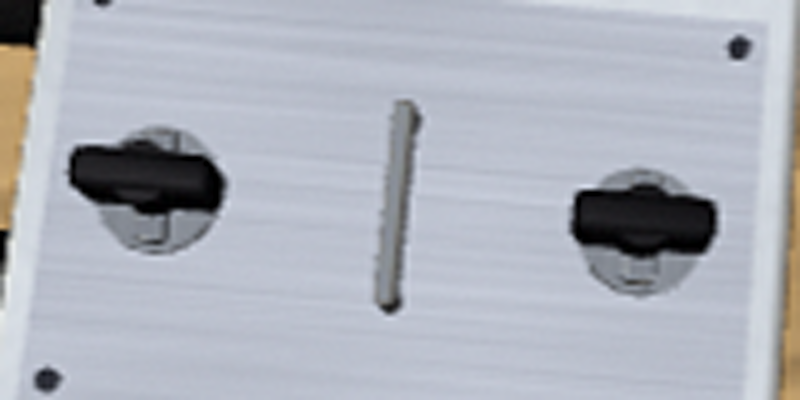

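View pics/wrist3.png

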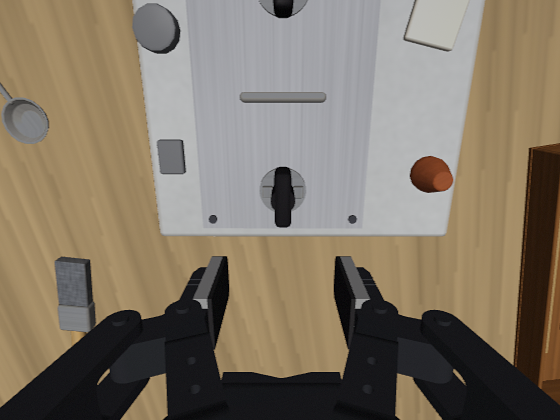

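```bash
python3 - <<'E'
from h import *
hand_in()
print(get_obs()["time_s"])
E
```

```text
the job is handed in; nothing more can be done
the job is handed in; nothing more can be done
```

I turned the open fastener, the one farther from the jar, clockwise by about 1.24 rad to line up with its slot. Then I let go, moved the arm clear and handed in at about 10.7 s. `hand_in` reports no verdict, so success rests on the checks below.

- **Dropped home:** Before I let go, the grip was carrying about 8 N downward, which matches the spring. After release, the pictures fit the wing better at its lowered height (6 mm down) than at its raised height, in both the top and scene cameras. The wing sits against its lugs just like the locked one.
- **Alignment:** The wrist picture shows the wing in line with the handle and the other fastener. The silhouette fits of the two wings differ by 0.02–0.04 rad. I put this down to fit noise or slot play and did not correct it.
- **Other fastener:** Its fitted pose is unchanged before and after, so it was left locked.
- **Forces:** The readings I took at each step stayed below about 12 N at the wrist.

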